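# Take the filter panel out of a compressor's intake filter box

## Task

The compressor's intake filter is due for washing. Turn the swing tab on the filter box aside until it is clear of the filter panel, then lift the panel out by its handle - raise the edge the tab was holding first, so that the other edge comes out from under the fixed lip - and lay it down gently, flat in the wash tray with its handle up. Leave the tab turned aside and do not disturb the other things on the bench.

Things in the scene. Friction and masses are not known exactly. Their poses are not given: they have to be found in the camera images.
- case: Grey steel filter box, 195 (x) by 240 (y) by 85 mm high, fixed to the bench by feet at its y ends (22 mm farther out, 4 mm high); a 52 mm round stub sticks out 40 mm at -x. Origin: centre of its underside, z up. Flat top rim at z = 85 mm. The swing tab is on the rim's +x side, the lip at -x. It stands left or right of the robot's centre line, turned up to 0.4 rad.
- recess (a point): Middle of the ledge in the box's top recess on which the panel lies; at x = -10.5, y = 0, z = 72 mm in the box's frame, same axes. The recess is 124 (x) by 186 (y) mm and 13 mm deep: the panel has 2 mm play at each x end and 3 mm at each y end.
- lip (a point): Middle of the free edge of the fixed steel lip, at its underside; at x = -63.5, y = 0, z = 87 mm in the box's frame, same axes. The lip is 150 mm long (y), 3 mm thick and covers the panel's -x edge by 7 mm, 3 mm above it.
- tab (a joint): Angle of the swing tab (rad) about its upright pivot at x = 75.5, y = 0 mm of the box. 0: it points to the box's -x, over the panel; positive is anticlockwise from above (tip goes to the box's -y). Starts within 0.3 of 0, stops at +-1.75, may be turned either way, clears the panel beyond 1.2, lies along the rim at 1.57. Stiff: needs about 2.5 N at the fin and stays where left.
- tab_fin (a point): Point on the tab's upright thumb fin, 40 mm from the pivot, at box z = 102 mm; x axis points to the pivot. The steel tab is 66 mm long, 18 wide, 4 thick, 2 mm above the rim (box z = 87 to 91 mm), its round tip 54 mm from the pivot. The fin stands along it from 16 to 52 mm from the pivot, 8 mm thick, box z = 91 to 113 mm.
- panel: Filter panel: metal mesh in an aluminium frame, 120 (x) by 180 (y) by 12 mm, about 0.4 kg, loose. Origin: centre of its underside, z up. It starts in the recess with its origin at point recess and its axes parallel to the box's; its top is 1 mm below the rim. Its +x edge is under the swing tab, its -x edge under the lip.
- panel_handle (a point): Middle of the panel's handle: an aluminium bar 100 mm long (along the panel's y), 10 mm thick (x), 14 mm high, its centre 45 mm above the panel's underside, over the middle of the panel; 26 mm free below the bar, on two 10 mm posts at y = +-45 mm.
- tray: Wash tray: empty shallow steel tray, 210 (x) by 280 (y) by 28 mm high, walls and floor 3 mm thick, a small wire handle at each y end (19 mm farther out), fixed to the bench. Origin at the centre of its underside; inner floor at z = 3 mm. It stands on the other side of the centre line from the filter box, turned up to 0.35 rad.
- wrench: Steel spanner about 200 mm long lying along x between the box and the tray. A bystander.
- tin: Dark steel tin, 72 mm across, 85 mm high, beyond the spanner. A bystander.
- spray: White aerosol can with a domed top, 64 mm across, 200 mm high, at the back left. A bystander.
- cup: Steel cup, 74 mm across, 100 mm high, at the back right. A bystander.
- bearing: Steel bearing ring, 80 mm across, 22 mm high, at the back of the bench. A bystander.
- screwdriver: Yellow-handled screwdriver, 210 mm long, out to the left. A bystander.
- brush: Brush, 200 mm long, out to the right. A bystander.

How it is judged:
By the outcome, as a careful person would: the job done as asked, in the order asked, and still so for the second after the job is handed in, with the robot touching nothing.
It also fails if it takes over 56 s, if anything falls off the work surface, if the arm or the gripper's body presses on something with over 40 N, if the wrist force passes 120 N, or if a joint passes its speed limit or range.

## Robot

A 7-joint arm with a two-finger parallel gripper is mounted at the origin on the work surface. World frame = base frame: x ahead of the robot, y to its left, z up, the work surface at z = 0. Lengths are in m, angles in rad, forces in N, time in s.
With the tool pointing down it reaches from about 0.4 to 0.9 m from the base axis. Payload 5.5 kg.
Tool frame: the origin (TCP) lies at the centre of the arm's flange, where the gripper is bolted on; the fingertips stand 173 mm ahead of it and the grasp point (between the pads) lies 155 mm ahead of it (grip_point_offset is the distance from the TCP to the grasp point, in m); z points along the fingers, y is the line along which they close (so a half turn about z gives the same grasp; the last joint's range is limited). The gripper opens to 85 mm and grips with 20 to 120 N. Pads are 22 mm wide; open, the fingers measure 114 mm over their backs; the gripper's body (76 mm by 85 mm) begins 54 mm behind the grasp point. The pads swing forward as they close: fully open they stand 13 mm farther back than shut.
Start: joints at [1.406, 0.501, -0.427, 1.55, 0.221, 1.138, -0.21], TCP at [0.27, -0.591, 0.405] pointing down, gripper open.
Joint ranges: [-2.88, 2.88], [-0.31, 2.03], [-1.54, 1.56], [0.2, 2.42], [-1.41, 4.55], [0.19, 2.02], [-2.57, 2.57]. Speed limits (rad/s): [2.57, 2.57, 3.14, 3.14, 3.14, 3.14, 3.14].

## Interface

Orientations are given as a 3x3 rotation matrix whose columns are the frame's x, y, z axes.
In Python, from rig import * gives the robot as it stands.
- The arm moves only by the tool move_arm, never from a script. Its argument "motion" is a list that holds one entry, the list of rows, each a list of 7 numbers: the turn, a rotation vector about the tool's x, y, z in rad, then the shift along the tool's x, y, z in m, then the opening in per cent of the stroke, from 0 (shut) to 100 (fully open). In form: [[[rx, ry, rz, dx, dy, dz, claw], ...]]. A call has 1 to 20 rows; each row is the pose to reach, as a shift and turn from the pose commanded when the call began, along the tool's axes at that moment; what a row does not reach only later rows make up. A row lasts 1/8 s, in which the tool goes at most 62.5 mm and 10.7 degrees, less where a joint would pass 70% of its speed; a pose out of reach is approached as far as the arm can. A call with a gripper value outside its range is refused whole. The fingers move at their own pace and stop on an object; the grip force is fixed at half the most. Time passes only in rows, so rows that repeat a pose let the fingers close. It gives the time, the measured TCP pose, the force, the opening and the grip force at its end, in the units of the state.
- sense(): the state, without advancing time (a new reading comes with each control period).
- grab_frame(name): name is "side" or "top" or "wrist"; returns the picture (400x640x3 uint8, blue, green, red); there is no depth.
- get_calibration(name): a dict with "mtx" (3x3 intrinsics, pixels), "xyz" and "orientation" of the camera in the world; the wrist camera has in their place "mount" (4x4, takes a point from camera to tool coordinates, whose origin is the TCP and whose axes are the flange's). Camera axes: x right, y down, z forward; pixel columns grow to the right and rows downward; lengths in m; the calibration is good to about 2 mm. A picture is of the moment at which its call begins: read the wrist's pose just before it. get_calibration takes no time and is no camera call.
- finish_job(): hands the job in; it is judged then, once.
The state is a dict: "time": time; "joint_pos": joint angles; "qd": joint speeds; "joint_torque": joint torques, N m; "tool_pos": TCP position; "eef_rot": TCP orientation; "wrist_force": force on the tool from outside, world axes, zero at the start; "moment": the same for the moment, N m; "finger_gap": finger opening in m; "grasp_force": force on a finger pad.
Only numpy, scipy, OpenCV 4.12 (cv2) and the standard library are available. Lean on these libraries where they do the work, as an engineer would, in place of code of your own. Each camera call takes 0.05 s, during which the arm holds its last target. There are 200 camera calls.

## Working session

There is one attempt and no reset: what is moved stays moved. The work goes in short steps, Python scripts to look and compute and a tool call to move; the robot and the scene stay as the last step left them, time stands still between calls to the robot, and variables do not carry over. Pictures are saved under pics/ and viewed, at most 12 in all, crops included, and the job is handed in when it is done.

Besides the shell and the picture viewer there is one more tool, called after ">>>" by a JSON object that holds its "op" and its "data". move_arm: Moves the arm, as the interface text tells. Its arguments: {"type":"object","properties":{"motion":{"type":"array","items":{"type":"array","items":{"type":"array","items":{"type":"number"}}}}},"required":["motion"]}

```bash
mkdir -p pics; ls
cat > h.py <<'E'
import numpy as np, cv2
from rig import *
def ray(cal,px,st=None):
    K=np.array(cal["mtx"])
    d=np.linalg.inv(K)@np.array([px[0],px[1],1.])
    if "mount" in cal:
        M=np.array(cal["mount"]);R=np.array(st["eef_rot"]);p=np.array(st["tool_pos"])
        return R@M[:3,3]+p, R@M[:3,:3]@d
    return np.array(cal["xyz"]), np.array(cal["orientation"])@d
def onz(cal,px,z,st=None):
    o,d=ray(cal,px,st); return o+d*(z-o[2])/d[2]
def proj(cal,P,st=None):
    K=np.array(cal["mtx"])
    if "mount" in cal:
        M=np.array(cal["mount"]);R=np.array(st["eef_rot"]);p=np.array(st["tool_pos"])
        o=R@M[:3,3]+p;Rc=R@M[:3,:3]
    else: o=np.array(cal["xyz"]);Rc=np.array(cal["orientation"])
    q=K@(Rc.T@(np.array(P)-o)); return q[:2]/q[2]
E
python3 - <<'E'
from h import *
s=sense();print(s["time"],s["tool_pos"],np.round(s["eef_rot"],3),s["wrist_force"],s["finger_gap"])
for n in("top","side"):
    cv2.imwrite(f"pics/{n}0.png",grab_frame(n))
for n in ("top","side","wrist"):
    c=get_calibration(n);print(n,{k:(np.round(v,3).tolist()if not isinstance(v,str) else v) for k,v in c.items()})
E
```

```text
pics
0.0 [ 0.26946859 -0.59112657  0.4036601 ] [[ 0.91   0.415 -0.001]
 [ 0.415 -0.91   0.002]
 [ 0.    -0.002 -1.   ]] [-0.34088074  0.22733189 -0.6454844 ] 0.08528214243946908
top {'mtx': [[486.147, 0.0, 319.08], [0.0, 486.147, 190.028], [0.0, 0.0, 1.0]], 'xyz': [0.281, -0.015, 1.654], 'orientation': [[0.006, -0.98, 0.2], [-1.0, -0.006, -0.001], [0.003, -0.2, -0.98]]}
side {'mtx': [[384.559, 0.0, 320.598], [0.0, 384.559, 194.736], [0.0, 0.0, 1.0]], 'xyz': [0.07, 0.792, 0.789], 'orientation': [[-0.841, -0.304, 0.448], [-0.541, 0.505, -0.673], [-0.021, -0.808, -0.589]]}
wrist {'mtx': [[350.719, 0.0, 313.052], [0.0, 350.719, 200.748], [0.0, 0.0, 1.0]], 'mount': [[0.0, -0.961, -0.278, 0.07], [1.0, 0.0, 0.001, 0.001], [-0.001, -0.278, 0.961, 0.032], [0.0, 0.0, 0.0, 1.0]]}
```

View pics/top0.png

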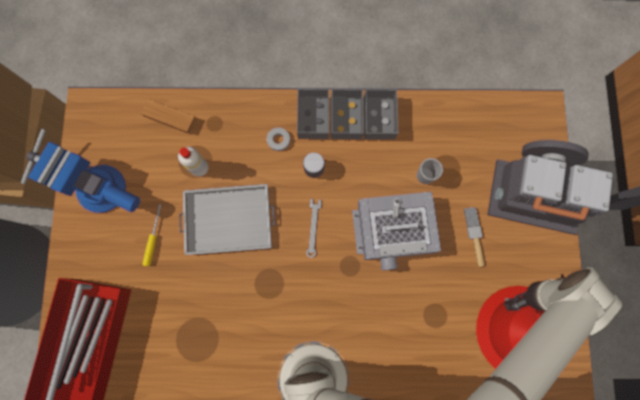

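View pics/side0.png

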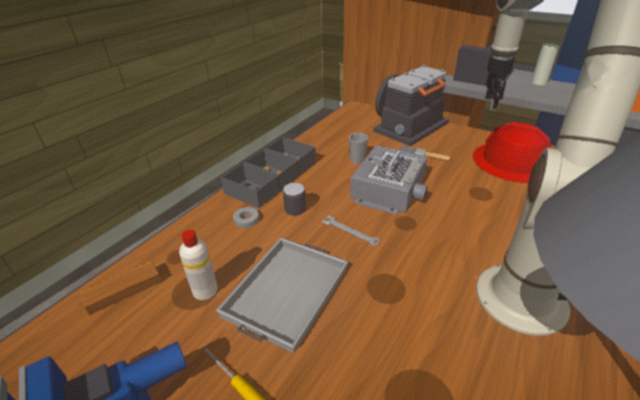

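The top view shows the filter box around (400,226), its stub at (388,263), tab at about (398,207) and handle along row 230. The tray is around (228,219). The side view agrees: the tray is on the left (robot's +y) and the box on the right. I'll take an enlarged crop and some first rays.

Run:
```python
from h import *
im=cv2.imread("pics/top0.png");c=get_calibration("top")
a=cv2.resize(im[180:275,345:450],None,fx=5,fy=5,interpolation=cv2.INTER_CUBIC)
cv2.imwrite("pics/c1.png",a)
for n,p,z in[("handle",(403,230),.117),("tab",(398,207),.1),("stub",(388,264),.04)]:print(n,onz(c,p,z).round(3))
# tray mask
hsv=cv2.cvtColor(im,cv2.COLOR_BGR2HSV)
m=((hsv[...,1]<60)).astype(np.uint8)*255
m=cv2.morphologyEx(m,cv2.MORPH_OPEN,np.ones((3,3)))
n,l,st,ce=cv2.connectedComponentsWithStats(m)
for i in range(1,n):
    if st[i,4]>1500:
        cnt=max(cv2.findContours((l==i).astype(np.uint8),0,2)[0],key=cv2.contourArea)
        b=cv2.boxPoints(cv2.minAreaRect(cnt)); print(st[i],b.round(0).tolist())
        if 150<ce[i][0]<300 and 150<ce[i][1]<280:
            W=np.array([onz(c,p,.028) for p in b]);print("tray",W.round(3).tolist(),W.mean(0).round(3),[np.linalg.norm(W[k]-W[k-1]).round(3) for k in range(4)])
```

```text
handle [ 0.467 -0.285  0.117]
tab [ 0.543 -0.274  0.1  ]
stub [ 0.363 -0.246  0.04 ]
[    0     0   640   400 88311] [[-0.0, 0.0], [639.0, 0.0], [639.0, 399.0], [0.0, 399.0]]
[ 183  184   89   71 5552] [[179.0, 191.0], [267.0, 184.0], [272.0, 248.0], [184.0, 255.0]]
tray [[0.608, 0.459, 0.028], [0.634, 0.16, 0.028], [0.415, 0.137, 0.028], [0.39, 0.428, 0.028]] [0.512 0.296 0.028] [np.float64(0.22), np.float64(0.3), np.float64(0.22), np.float64(0.292)]
[ 353  192   88   78 5103] [[351.0, 200.0], [434.0, 190.0], [442.0, 263.0], [359.0, 273.0]]
[   0  204   53  196 7912] [[-0.0, 204.0], [52.0, 204.0], [52.0, 399.0], [0.0, 399.0]]
[ 278  342   85   58 3081] [[278.0, 342.0], [362.0, 342.0], [362.0, 399.0], [278.0, 399.0]]
```

View pics/c1.png

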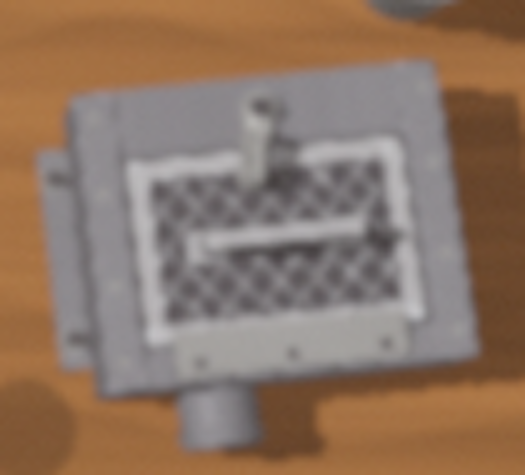

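The crop shows the rim corners at about (360,199), (432,192), (441,251) and (366,259). The tab pivot is near (397,201), with its tip toward (396,216), and the handle centre is near (401,227). Next I'll work out the rough box pose and fly above it.

```bash
cat >> h.py <<'E'
from scipy.spatial.transform import Rotation as Ro
def down(yaw):
    c,s=np.cos(yaw),np.sin(yaw); return np.array([[c,s,0],[s,-c,0],[0,0,-1.]])
def rel(st,p,R):
    R0=np.array(st["eef_rot"]);return Ro.from_matrix(R0.T@R).as_rotvec().round(4).tolist(),(R0.T@(np.array(p)-st["tool_pos"])).round(4).tolist()
E
python3 - <<'E'
from h import *
c=get_calibration("top")
W=np.array([onz(c,p,.085)for p in[(360,199.4),(432,192.4),(441,251),(366,258.6)]])
print(W.round(3),[np.linalg.norm(W[k]-W[k-1]).round(3) for k in range(4)],W.mean(0))
print("handle",onz(c,(401.4,227),.117),"piv",onz(c,(397.4,201),.1))
d=onz(c,(384,228.6),.117)-onz(c,(419,225.4),.117);print("yaw",np.arctan2(-d[0],d[1]))
s=sense();ctr=W.mean(0)
print(rel(s,[ctr[0]+.02,ctr[1],.40],down(0.0)), s["time"])
E
```

```text
[[ 0.57  -0.152  0.085]
 [ 0.595 -0.389  0.085]
 [ 0.403 -0.411  0.085]
 [ 0.378 -0.169  0.085]] [np.float64(0.193), np.float64(0.239), np.float64(0.193), np.float64(0.243)] [ 0.48677703 -0.28033037  0.085     ]
handle [ 0.47617055 -0.27994796  0.117     ] piv [ 0.5631738  -0.27223685  0.1       ]
yaw 0.09758417581611087
([-0.0017, 0.0004, 0.4279], [0.3449, -0.1843, 0.0041]) 0.1
```

The sizes agree (193×240 mm): box centre (0.487, -0.280), yaw about 0.1. Moving above it now.

>>> {"op": "move_arm", "data": {"motion": [[[0,0,0.43,0.345,-0.184,0.004,25],[0,0,0.43,0.345,-0.184,0.004,25],[0,0,0.43,0.345,-0.184,0.004,25],[0,0,0.43,0.345,-0.184,0.004,25],[0,0,0.43,0.345,-0.184,0.004,25],[0,0,0.43,0.345,-0.184,0.004,25],[0,0,0.43,0.345,-0.184,0.004,25],[0,0,0.43,0.345,-0.184,0.004,25],[0,0,0.43,0.345,-0.184,0.004,25]]]}}

```text
time: 1.23
tool_pos: [0.506, -0.2829, 0.4003]
eef_rot: [[1.0, -0.005, -0.001], [-0.005, -1.0, -0.001], [-0.001, 0.001, -1.0]]
wrist_force: [-0.1, -0.7, 0.4]
finger_gap: 0.0212
grasp_force: 0.0
```

Run:
```python
from h import *
s=sense();cv2.imwrite("pics/w1.png",grab_frame("wrist"));c=get_calibration("wrist")
np.savez("w1.npz",**{k:s[k] for k in("tool_pos","eef_rot")})
print(s["time"],s["tool_pos"],np.round(s["eef_rot"],3).tolist(),np.round(s["joint_pos"],2),s["finger_gap"],s["wrist_force"])
```

```text
1.225 [ 0.50601507 -0.28292931  0.40029466] [[1.0, -0.005, -0.001], [-0.005, -1.0, -0.001], [-0.001, 0.001, -1.0]] [ 0.84  0.39 -0.48  1.74  0.2   1.07 -1.28] 0.021241480349357286 [-0.05763742 -0.70175265  0.37718074]
```

View pics/w1.png

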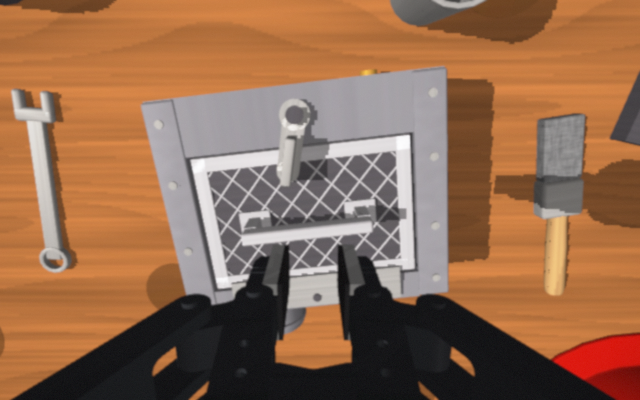

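The wrist view shows the pivot near (294,114), fin tip near (288,183), rim +x corners at (142,102) and (446,67), recess corners at (190,158) and (411,134), and the handle from about (243,238) to (371,227).

Run:
```python
from h import *
s=dict(np.load("w1.npz"));c=get_calibration("wrist")
A=onz(c,(142,102),.085,s);B=onz(c,(446,67),.085,s)
C=onz(c,(190,158),.085,s);D=onz(c,(411,134),.085,s)
for a,b in((A,B),(C,D)):
    d=a-b;print("len",np.linalg.norm(d),"yaw",np.arctan2(-d[0],d[1]),"mid",(a+b)/2)
d=A-B;th=np.arctan2(-d[0],d[1]);X=np.array([np.cos(th),np.sin(th),0])
print("box ctr from A,B",(A+B)/2-X*.0975,"from recess",(C+D)/2-X*.0515)
P=onz(c,(294,114),.097,s);T=onz(c,(288,183),.100,s)
print("piv",P,"fintip",T,"len",np.linalg.norm((T-P)[:2]),"yaw to pivot",np.arctan2(*(P-T)[[1,0]]))
h=[onz(c,p,.12,s)for p in((243,238),(371,227))];print("handle",h,(h[0]+h[1])/2,np.linalg.norm(h[0]-h[1]))
im=cv2.imread("pics/w1.png");cv2.imwrite("pics/c2.png",cv2.resize(im[90:250,220:400],None,fx=4,fy=3.75,interpolation=cv2.INTER_CUBIC))
```

```text
len 0.23523440794011674 yaw 0.10409073358840491 mid [ 0.58693243 -0.26898021  0.085     ]
len 0.17920677611454625 yaw 0.10274996535327445 mid [ 0.53993832 -0.27394969  0.085     ]
box ctr from A,B [ 0.48996015 -0.27911074  0.085     ] from recess [ 0.48871707 -0.27930068  0.085     ]
piv [ 0.5655609  -0.27063872  0.097     ] fintip [ 0.5130375  -0.26503285  0.1       ] len 0.05282171336433778 yaw to pivot -0.106328289517046
handle [array([ 0.47497038, -0.231183  ,  0.12      ]), array([ 0.48337358, -0.32827298,  0.12      ])] [ 0.47917198 -0.27972799  0.12      ] 0.0974529507741412
```

View pics/c2.png

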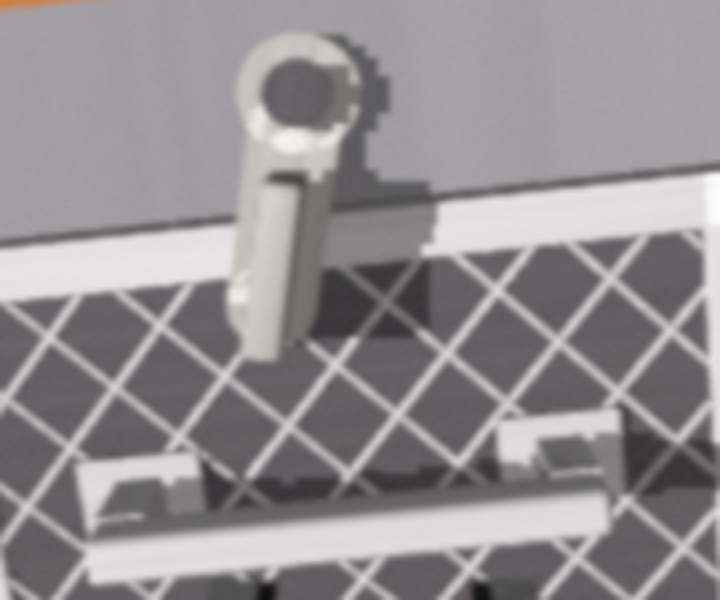

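```bash
cat >> h.py <<'E'
CT=np.array([.4893,-.2792]);TH=.103
def box(x,y,z): 
    c,s_=np.cos(TH),np.sin(TH);return np.array([CT[0]+c*x-s_*y,CT[1]+s_*x+c*y,z])
PIV=box(.0755,0,0)
E
python3 - <<'E'
from h import *
s=dict(np.load("w1.npz"));c=get_calibration("wrist")
a=onz(c,(291.2,139.3),.113,s);b=onz(c,(285.5,184.7),.113,s)
print(a,b,np.linalg.norm(a-b),"dist to piv",[np.linalg.norm((p-PIV)[:2]) for p in(a,b)]);psi=np.arctan2(*(a-b)[[1,0]]);psi2=np.arctan2(*(PIV-b)[[1,0]]);print(psi,psi2)
psi=(psi+psi2)/2
s=sense()
p=PIV-.04*np.array([np.cos(psi),np.sin(psi),0])
print(rel(s,p+[0,0,.30],down(psi)),rel(s,p+[0,0,.268],down(psi)))
# arc from that pose, in its tool axes
R0=down(psi);p0=p
for k in range(1,13):
    e=min(psi+.16*k,TH+1.70);q=PIV-.04*np.array([np.cos(e),np.sin(e),0])
    print(k,Ro.from_matrix(R0.T@down(e)).as_rotvec().round(3),(R0.T@(q-p0)).round(4))
E
```

```text
[ 0.54846704 -0.26908933  0.113     ] [ 0.51480927 -0.26407786  0.113     ] 0.03402881232078999 dist to piv [np.float64(0.016104897518541217), np.float64(0.050133697567542095)]
-0.14780881838363727 -0.14732746993143586
([0.0008, 0.0011, 0.1418], [0.0189, -0.0178, 0.1003]) ([0.0008, 0.0011, 0.1418], [0.019, -0.0178, 0.1323])
1 [ 0.    0.   -0.16] [0.0005 0.0064 0.    ]
2 [ 0.    0.   -0.32] [0.002  0.0126 0.    ]
3 [ 0.    0.   -0.48] [0.0045 0.0185 0.    ]
4 [ 0.    0.   -0.64] [0.0079 0.0239 0.    ]
5 [ 0.   0.  -0.8] [0.0121 0.0287 0.    ]
6 [ 0.    0.   -0.96] [0.0171 0.0328 0.    ]
7 [ 0.    0.   -1.12] [0.0226 0.036  0.    ]
8 [ 0.    0.   -1.28] [0.0285 0.0383 0.    ]
9 [ 0.    0.   -1.44] [0.0348 0.0397 0.    ]
10 [-0.  -0.  -1.6] [0.0412 0.04   0.    ]
11 [-0.   -0.   -1.76] [0.0475 0.0393 0.    ]
12 [-0.   -0.   -1.92] [0.0537 0.0376 0.    ]
```

The fin measures 16 to 50 mm from the pivot (the spec says 16 to 52), so it checks out. Straddling it.

>>> {"op": "move_arm", "data": {"motion": [[[0,0,0.142,0.019,-0.018,0.05,30],[0,0,0.142,0.019,-0.018,0.085,30],[0,0,0.142,0.019,-0.018,0.11,30],[0,0,0.142,0.019,-0.018,0.132,30],[0,0,0.142,0.019,-0.018,0.132,30]]]}}

```text
time: 1.9
tool_pos: [0.5244, -0.2645, 0.2668]
eef_rot: [[0.989, -0.147, -0.004], [-0.147, -0.989, 0.001], [-0.004, -0.001, -1.0]]
wrist_force: [-0.0, 0.5, -0.0]
finger_gap: 0.0253
grasp_force: 0.0
```

Run:
```python
from h import *
cv2.imwrite("pics/w2.png",grab_frame("wrist"));print(sense()["tool_pos"],PIV)
```

```text
[ 0.52529617 -0.26435776  0.26821378] [ 0.56439986 -0.27143724  0.        ]
```

View pics/w2.png

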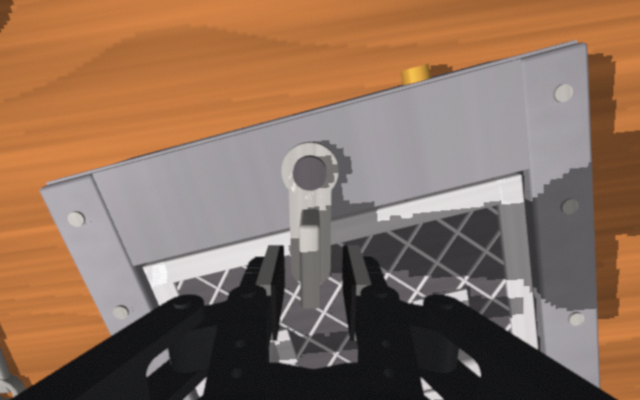

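The fin at (310,260) sits between the pads at columns 278 and 348, and nothing is touching. Swinging along the arc.

>>> {"op": "move_arm", "data": {"motion": [[[0,0,-0.16,0.0005,0.0064,0,30],[0,0,-0.32,0.002,0.0126,0,30],[0,0,-0.48,0.0045,0.0185,0,30],[0,0,-0.64,0.008,0.024,0,30],[0,0,-0.8,0.012,0.0287,0,30],[0,0,-0.96,0.017,0.0328,0,30],[0,0,-1.12,0.0226,0.036,0,30],[0,0,-1.28,0.0285,0.0383,0,30],[0,0,-1.44,0.0348,0.0397,0,30],[0,0,-1.6,0.0412,0.04,0,30],[0,0,-1.76,0.0475,0.0393,0,30],[0,0,-1.92,0.0537,0.0376,0,30],[0,0,-1.92,0.0537,0.0376,0,30],[0,0,-1.92,0.0537,0.0376,0,30]]]}}

```text
time: 3.7
tool_pos: [0.5739, -0.3088, 0.2695]
eef_rot: [[-0.199, 0.98, 0.001], [0.98, 0.199, -0.001], [-0.001, 0.001, -1.0]]
wrist_force: [0.3, -0.0, 0.1]
finger_gap: 0.0255
grasp_force: 0.0
```

Run:
```python
from h import *
s=sense();cv2.imwrite("pics/w3.png",grab_frame("wrist"))
R=down(TH+np.pi/2)
print(s["time"],np.round(s["joint_pos"],2),s["tool_pos"])
for q in([*s["tool_pos"][:2],.33],box(-.0105,0,.33),box(-.0105,0,.272)): print(rel(s,q,R))
```

```text
3.7 [ 1.01  0.78 -0.82  1.64  0.65  1.02  0.18] [ 0.57394085 -0.30875454  0.26953418]
([0.0009, 0.0013, 0.0978], [-0.0001, 0.0, -0.0605])
([0.0009, 0.0013, 0.0978], [0.0468, -0.0874, -0.0606])
([0.0009, 0.0013, 0.0978], [0.0469, -0.0875, -0.0026])
```

View pics/w3.png

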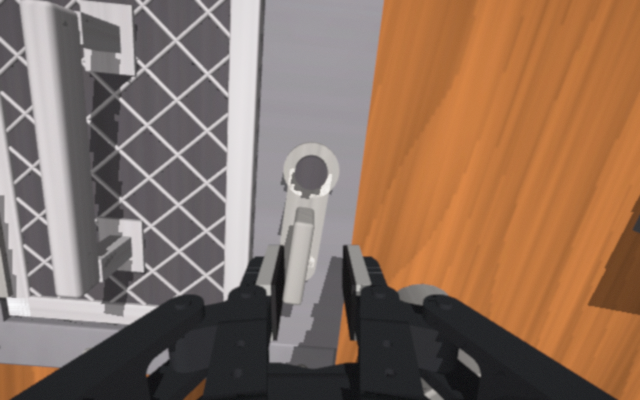

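The tab now lies along the rim: pivot at (310,172), fin tip at (292,300), well clear of the panel. Next: up, over the handle, open and descend.

>>> {"op": "move_arm", "data": {"motion": [[[0,0,0,0,0,-0.03,30],[0,0,0,0,0,-0.06,30],[0,0,0.098,0.025,-0.044,-0.06,60],[0,0,0.098,0.047,-0.0875,-0.06,100],[0,0,0.098,0.047,-0.0875,-0.06,100],[0,0,0.098,0.047,-0.0875,-0.06,100],[0,0,0.098,0.047,-0.0875,-0.03,100],[0,0,0.098,0.047,-0.0875,-0.003,100],[0,0,0.098,0.047,-0.0875,-0.003,100]]]}}

```text
time: 4.88
tool_pos: [0.4791, -0.2795, 0.2702]
eef_rot: [[-0.107, 0.994, -0.002], [0.994, 0.107, 0.002], [0.003, -0.002, -1.0]]
wrist_force: [-0.0, -0.7, 0.0]
finger_gap: 0.085
grasp_force: 0.0
```

Run:
```python
from h import *
s=sense();cv2.imwrite("pics/w4.png",grab_frame("wrist"));print(s["time"],s["tool_pos"],box(-.0105,0,.272),np.round(s["joint_pos"],2))
```

```text
4.875 [ 0.47913267 -0.27945073  0.27019799] [ 0.47885565 -0.28027959  0.272     ] [ 1.13  0.63 -0.85  1.89  0.6   0.9   0.09]
```

View pics/w4.png

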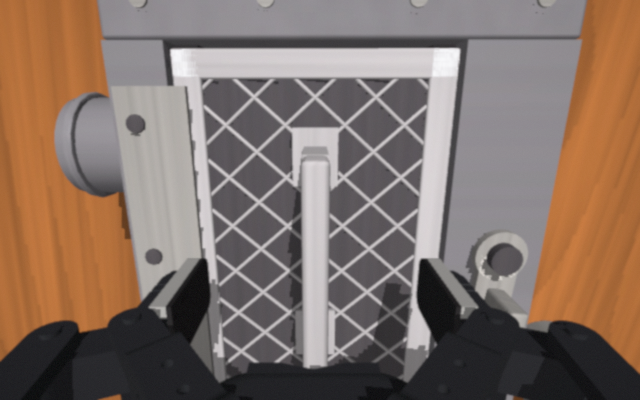

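The handle at column 315 is centred between the pads at 207 and 420. Closing.

>>> {"op": "move_arm", "data": {"motion": [[[0,0,0,0,0,0,0],[0,0,0,0,0,0,0],[0,0,0,0,0,0,0],[0,0,0,0,0,0,0],[0,0,0,0,0,0,0],[0,0,0,0,0,0,0],[0,0,0,0,0,0,0],[0,0,0,0,0,0,0]]]}}

```text
time: 5.92
tool_pos: [0.479, -0.2797, 0.2722]
eef_rot: [[-0.107, 0.994, 0.0], [0.994, 0.107, -0.001], [-0.001, 0.0, -1.0]]
wrist_force: [-1.4, 0.3, 6.2]
finger_gap: 0.0088
grasp_force: 59.5
```

Run:
```python
from h import *
# tilt about the panel's -x bottom corner (60 mm from the bar, TCP 155+45=200 mm above underside), then shift; tool y=+box x, tool z=down
for f in(.05,.1,.15,.2,.25):
    v=np.array([.06,.2]);c,s=np.cos(f),np.sin(f)
    w=np.array([c*v[0]-s*v[1],s*v[0]+c*v[1]])-v   # +x edge up
    sx=min(.012*np.sin(f),.0035)
    print(f,"dy %.4f dz %.4f"%(w[0]+sx,-w[1]))
```

```text
0.05 dy -0.0095 dz -0.0027
0.1 dy -0.0191 dz -0.0050
0.15 dy -0.0288 dz -0.0067
0.2 dy -0.0385 dz -0.0079
0.25 dy -0.0484 dz -0.0086
```

>>> {"op": "move_arm", "data": {"motion": [[[-0.025,0,0,0,-0.0047,-0.0015,0],[-0.05,0,0,0,-0.0095,-0.003,0],[-0.075,0,0,0,-0.0143,-0.0043,0],[-0.1,0,0,0,-0.0191,-0.0054,0],[-0.125,0,0,0,-0.024,-0.0064,0],[-0.15,0,0,0,-0.0288,-0.0072,0],[-0.175,0,0,0,-0.0337,-0.0079,0],[-0.2,0,0,0,-0.0385,-0.0085,0],[-0.2,0,0,0,-0.0385,-0.0085,0]]]}}

```text
time: 7.05
tool_pos: [0.4399, -0.2839, 0.2801]
eef_rot: [[-0.106, 0.974, 0.198], [0.994, 0.104, 0.021], [0.0, 0.199, -0.98]]
wrist_force: [0.4, -1.2, -3.7]
finger_gap: 0.0085
grasp_force: 58.5
```

Run:
```python
from h import *
s=sense();cv2.imwrite("pics/w5.png",grab_frame("wrist"));print(s["time"],s["moment"],s["wrist_force"],s["finger_gap"])
```

```text
7.05 [-0.07070418  0.37156849 -0.04592671] [ 0.39840689 -1.21988559 -3.74029443] 0.008528501271241957
```

View pics/w5.png

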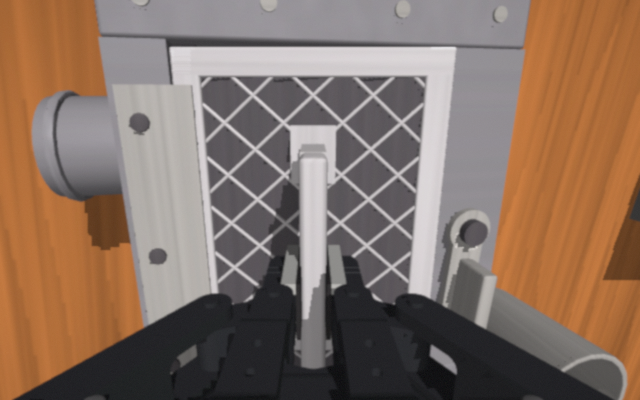

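The panel is tilted with its tab edge up, forces are only about the panel's weight, and the lip strip is intact. Now slide it out from under the lip and lift.

>>> {"op": "move_arm", "data": {"motion": [[[0,0,0,0,0.004,0.0005,0],[0,0,0,0,0.008,0.001,0],[0,0,0,0,0.0115,0.0015,0],[0,0,0,0,0.015,0.002,0],[0,0,0,0,0.017,-0.006,0],[0,0,0,0,0.019,-0.018,0],[0,0,0,0,0.023,-0.036,0],[0,0,0,0,0.028,-0.062,0],[0,0,0,0,0.033,-0.087,0],[0,0,0,0,0.033,-0.087,0],[0,0,0,0,0.033,-0.087,0]]]}}

```text
time: 8.48
tool_pos: [0.4549, -0.2823, 0.3718]
eef_rot: [[-0.106, 0.975, 0.197], [0.994, 0.104, 0.021], [-0.0, 0.198, -0.98]]
wrist_force: [0.3, -0.5, -3.4]
finger_gap: 0.0088
grasp_force: 58.6
```

Run:
```python
from h import *
s=sense();im=grab_frame("wrist");cv2.imwrite("pics/w6.png",im);t=grab_frame("top")
c=get_calibration("top");print(s["time"],s["tool_pos"],s["wrist_force"],s["finger_gap"])
cv2.imwrite("pics/top1.png",t)
a=cv2.resize(im,(400,250));b=cv2.resize(t[150:280,165:450],(800,350),interpolation=cv2.INTER_CUBIC)
o=np.zeros((600,800,3),np.uint8);o[:250,:400]=a;o[250:]=b;cv2.imwrite("pics/m1.png",o)
```

```text
8.475 [ 0.45493545 -0.28226647  0.37175318] [ 0.28647952 -0.46280587 -3.42446286] 0.008848811327251316
```

View pics/m1.png

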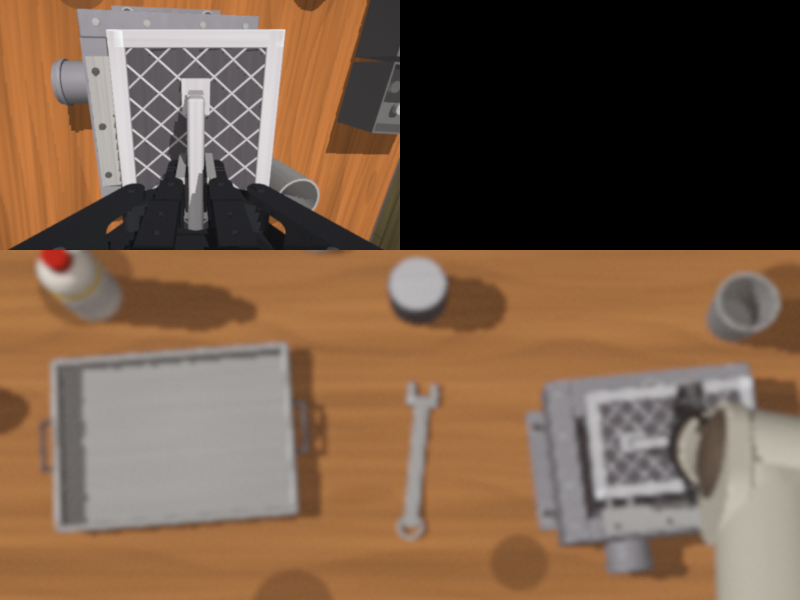

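The panel is out of the recess and in the grip. The tray rim corners show at montage (50,358), (288,343), (298,516) and (58,530). Computing the tray pose and transfer.

Run:
```python
from h import *
c=get_calibration("top")
px=[(u*285/800+165,(v-250)*130/350+150) for u,v in[(50,358),(288,343),(298,516),(58,530)]]
W=np.array([onz(c,p,.028)for p in px]);print(W.round(3).tolist(),[np.linalg.norm(W[k]-W[k-1]).round(3) for k in range(4)])
d=W[0]-W[1]+W[3]-W[2];y=np.arctan2(-d[0],d[1]);m=W.mean(0);print(m,y)
s=sense()
print(rel(s,[m[0],m[1],.40],down(y+np.pi/2)));print(rel(s,[.47,-.28,.40],down(TH+np.pi/2)))
```

```text
[[0.609, 0.447, 0.028], [0.631, 0.159, 0.028], [0.412, 0.141, 0.028], [0.393, 0.424, 0.028]] [np.float64(0.218), np.float64(0.289), np.float64(0.22), np.float64(0.284)]
[0.51110247 0.29277663 0.028     ] 0.07027947036755881
([0.1985, -0.0047, 0.0363], [0.5656, 0.1205, -0.0047])
([0.1985, -0.0014, 0.0037], [0.0005, 0.0207, -0.0253])
```

>>> {"op": "move_arm", "data": {"motion": [[[0.03,0,0,0.002,0.005,-0.012,0],[0.07,0,0,0.02,0.014,-0.02,0],[0.11,0,0.005,0.05,0.022,-0.024,0],[0.15,0,0.01,0.09,0.03,-0.022,0],[0.19,-0.001,0.015,0.135,0.04,-0.02,0],[0.198,-0.002,0.02,0.18,0.048,-0.019,0],[0.198,-0.002,0.02,0.225,0.056,-0.018,0],[0.198,-0.003,0.025,0.27,0.064,-0.016,0],[0.198,-0.003,0.03,0.315,0.073,-0.014,0],[0.198,-0.004,0.03,0.36,0.082,-0.012,0],[0.198,-0.004,0.034,0.405,0.09,-0.01,0],[0.198,-0.005,0.036,0.45,0.099,-0.008,0],[0.198,-0.005,0.036,0.49,0.107,-0.007,0],[0.198,-0.005,0.036,0.525,0.113,-0.006,0],[0.198,-0.005,0.036,0.55,0.118,-0.005,0],[0.198,-0.005,0.036,0.565,0.12,-0.005,0],[0.198,-0.005,0.036,0.565,0.12,-0.005,0],[0.198,-0.005,0.036,0.565,0.12,-0.005,0]]]}}

```text
time: 10.82
tool_pos: [0.5113, 0.2909, 0.4002]
eef_rot: [[-0.07, 0.998, 0.002], [0.998, 0.07, -0.003], [-0.003, 0.001, -1.0]]
wrist_force: [-0.1, -0.3, -3.9]
finger_gap: 0.0088
grasp_force: 58.7
```

Run:
```python
from h import *
s=sense();im=grab_frame("wrist");cv2.imwrite("pics/w7.png",im)
print(s["time"],s["tool_pos"],np.round(s["eef_rot"],3).tolist(),s["finger_gap"],s["joint_pos"],s["wrist_force"])
print(rel(s,[.511,.293,.22],down(.0703+np.pi/2)),rel(s,[.511,.293,.203],down(.0703+np.pi/2)))
sd=grab_frame("side");a=cv2.resize(im,(400,250));b=sd[190:390,170:430]
o=np.zeros((600,800,3),np.uint8);o[:250,:400]=a;o[250:,:455]=cv2.resize(b,(455,350));cv2.imwrite("pics/m2.png",o)
```

```text
10.825 [0.51133423 0.29087659 0.40023588] [[-0.07, 0.998, 0.002], [0.998, 0.07, -0.003], [-0.003, 0.001, -1.0]] 0.008813175307845495 [ 0.169232    0.5570325  -1.00745799  1.70335302  0.51032642  1.16931037
 -0.90790705] [-0.05035334 -0.3302446  -3.90277446]
([0.0013, 0.0027, -0.0006], [0.0026, -0.0004, 0.1802]) ([0.0013, 0.0027, -0.0006], [0.0027, -0.0004, 0.1972])
```

View pics/m2.png

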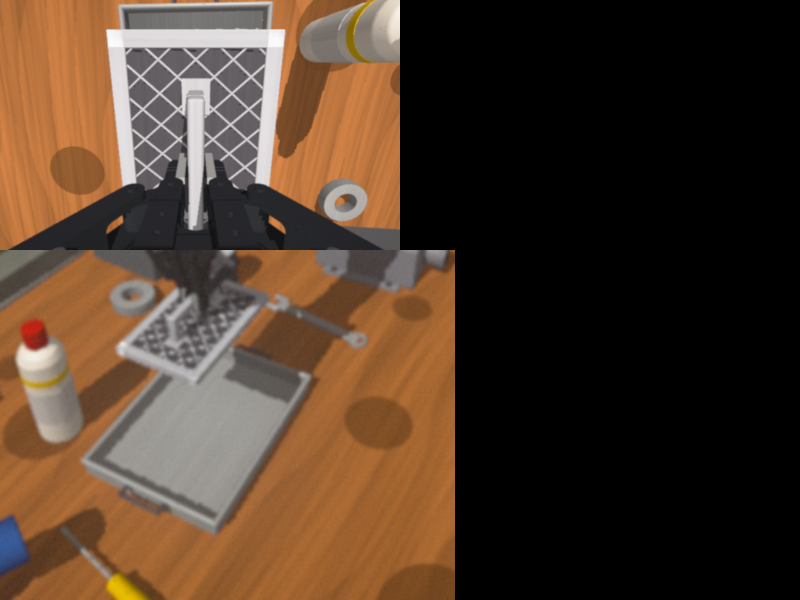

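The panel hangs level and square over the tray, and the spray can is well clear. Lowering it, slowly at the end.

>>> {"op": "move_arm", "data": {"motion": [[[0,0,0,0.001,0,0.02,0],[0,0,0,0.002,0,0.055,0],[0,0,0,0.002,0,0.09,0],[0,0,0,0.002,0,0.12,0],[0,0,0,0.002,0,0.145,0],[0,0,0,0.002,0,0.165,0],[0,0,0,0.002,0,0.178,0],[0,0,0,0.002,0,0.185,0],[0,0,0,0.002,0,0.188,0],[0,0,0,0.002,0,0.19,0],[0,0,0,0.002,0,0.192,0],[0,0,0,0.002,0,0.193,0],[0,0,0,0.002,0,0.194,0],[0,0,0,0.002,0,0.194,0]]]}}

```text
time: 12.68
tool_pos: [0.5114, 0.2938, 0.2068]
eef_rot: [[-0.071, 0.997, 0.002], [0.997, 0.071, -0.001], [-0.001, 0.002, -1.0]]
wrist_force: [0.9, -0.3, -2.1]
finger_gap: 0.0091
grasp_force: 58.6
```

>>> {"op": "move_arm", "data": {"motion": [[[0,0,0,0,0,0.0005,0],[0,0,0,0,0,0.001,0],[0,0,0,0,0,0.0015,0],[0,0,0,0,0,0.002,0],[0,0,0,0,0,0.002,0]]]}}

```text
time: 13.3
tool_pos: [0.5113, 0.2939, 0.2047]
eef_rot: [[-0.071, 0.997, 0.002], [0.997, 0.071, -0.001], [-0.001, 0.002, -1.0]]
wrist_force: [0.1, 0.0, -3.3]
finger_gap: 0.0086
grasp_force: 58.6
```

>>> {"op": "move_arm", "data": {"motion": [[[0,0,0,0,0,0.0005,0],[0,0,0,0,0,0.001,0],[0,0,0,0,0,0.0015,0],[0,0,0,0,0,0.0015,0]]]}}

```text
time: 13.8
tool_pos: [0.5114, 0.2939, 0.2033]
eef_rot: [[-0.071, 0.997, 0.002], [0.997, 0.071, -0.001], [-0.001, 0.002, -1.0]]
wrist_force: [-0.4, -0.3, -3.1]
finger_gap: 0.0089
grasp_force: 58.7
```

>>> {"op": "move_arm", "data": {"motion": [[[0,0,0,0,0,0.0005,0],[0,0,0,0,0,0.001,0],[0,0,0,0,0,0.0015,0],[0,0,0,0,0,0.0015,0]]]}}

```text
time: 14.3
tool_pos: [0.5113, 0.294, 0.2032]
eef_rot: [[-0.071, 0.997, 0.003], [0.997, 0.071, -0.002], [-0.002, 0.003, -1.0]]
wrist_force: [-4.4, -3.5, 9.7]
finger_gap: 0.0089
grasp_force: 60.7
```

Contact with the tray floor: the force went from -3 N to +10 N. Easing off 0.5 mm, then opening and withdrawing.

>>> {"op": "move_arm", "data": {"motion": [[[0,0,0,0,0,-0.0005,0],[0,0,0,0,0,-0.0007,0],[0,0,0,0,0,-0.0007,15],[0,0,0,0,0,-0.0007,30],[0,0,0,0,0,-0.0007,50],[0,0,0,0,0,-0.0007,60],[0,0,0,0,0,-0.0007,60],[0,0,0,0,0,-0.01,60],[0,0,0,0,0,-0.04,60],[0,0,0,0,0,-0.09,60],[0,0,0,0,0,-0.14,60],[0,0,0,0,0,-0.2,60],[0,0,0,0,0,-0.25,60],[0,0,0,0,0,-0.25,60],[0,0,0,0,0,-0.25,60]]]}}

```text
time: 16.18
tool_pos: [0.5106, 0.2939, 0.4517]
eef_rot: [[-0.071, 0.997, 0.002], [0.997, 0.071, -0.002], [-0.002, 0.002, -1.0]]
wrist_force: [-0.3, 0.2, -0.3]
finger_gap: 0.0509
grasp_force: 0.0
```

Run:
```python
from h import *
s=sense();im=grab_frame("wrist");t=grab_frame("top");sd=grab_frame("side")
print(s["time"],s["tool_pos"],s["wrist_force"])
o=np.zeros((600,800,3),np.uint8);o[:250,:400]=cv2.resize(im,(400,250));o[:250,400:]=cv2.resize(sd,(400,250));o[250:]=cv2.resize(t[150:280,165:450],(800,350),interpolation=cv2.INTER_CUBIC);cv2.imwrite("pics/m3.png",o)
```

```text
16.175 [0.51055308 0.29388136 0.45173271] [-0.34296966  0.19102572 -0.25270318]
```

View pics/m3.png

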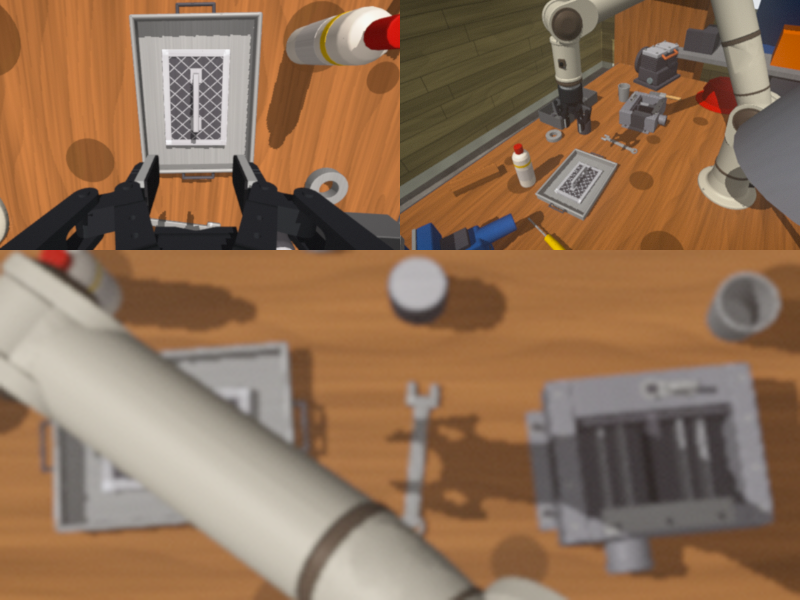

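The panel lies flat in the middle of the tray with its handle up. The tab lies along the rim at montage (680,387), the recess is empty and the bystanders have not moved. Handing in.

```bash
python3 -c "
from rig import *
print(finish_job())"
```

```text
the job is handed in; nothing more can be done
None
```

The job is handed in at about 16 s: the swing tab is turned aside along the rim, and the panel came out tab edge first and lies flat in the wash tray, handle up, with nothing else visibly disturbed in the last pictures.

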